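# Lay the amplifier case down on its feet against the bench stop

## Task

The empty aluminium amplifier case stands on its rear panel, open end up, in front of the wooden bench stop. With your fingertips, tip it over away from the stop onto its rubber feet, easing it down all the way so that it lands gently and never drops, then push it back until its rear panel sits square and flush against the stop, ready for the board to be slid in. Do not lift the case off the bench, and leave the board, bottle, cup and screwdriver where they are.

Things in the scene. Friction and masses are not known exactly. Their poses are not given: they have to be found in the camera images.
- case: Loose aluminium case, about 0.6 kg: a tube 170 mm long, 66 x 120 mm outside, walls 3.5 mm, empty, one end closed by a flat rear panel on which it stands at the start. Origin: centre of the panel's outer face. z runs along the tube to the open end (up at the start); x, across the 66 mm side, points roughly to the stop at the start and up when it lies on its feet; y is across the 120 mm side.
- case_mouth (a point): Centre of the case's open end (mouth), in the plane of its rim, 170 mm along the case's z from its origin. The mouth is 59 mm (x) by 113 mm (y) inside: fingertips fit in. Once leaned by about 21 degrees the case falls by itself unless held back. When it lies on its feet the upper edge of the mouth is 70 mm above the mat.
- case_edge (a point): Middle of the outer edge between rear panel and footed face, 33 mm from the case's origin along its -x: the edge it tips over, which stays down on the mat. The four rubber feet, 16 mm across and 4 mm high, are on the case's -x face (away from the stop), 25 and 145 mm from the rear panel, 42 mm either side of the middle.
- stop: Fixed wooden batten with a rubber face, 260 mm long (y), 30 mm thick (x), 36 mm high, on the 3 mm thick green mat (top at z = 0.003) that covers the bench here. Origin: centre of its underside. Its -x side, 15 mm from the origin, is the face towards the case and the robot; the case starts about 15 to 30 mm in front of it, up to 10 degrees askew; the stop's yaw varies.
- board: Bystander: circuit board with front panel, knobs and transformer, about 165 mm by 118 mm, 64 mm high, lying beside the work to the right of the stop (its -y side) as seen from the robot. Origin: centre of its underside.
- glue: Bystander: brown bottle with a white cap, 56 mm across, 155 mm tall, standing on the stop's -y side. Origin: centre of its underside.
- cup: Bystander: white cup, 76 mm across the rim, 95 mm tall, standing on the stop's +y side. Origin: centre of its underside.
- driver: Bystander: screwdriver with a red handle lying on the stop's +y side, nearer to the robot. Origin: about the middle of its underside.
Not all that is in view belongs to the job. There is more than one size of the case; the job needs the smallest.

How it is judged:
By the outcome, as a careful person would: the job done as asked, in the order asked, and still so for the second after the job is handed in, with the robot touching nothing.
It also fails if it takes over 64 s, if anything falls off the work surface, if the arm or the gripper's body presses on something with over 40 N, if the wrist force passes 120 N, or if a joint passes its speed limit or range.

## Robot

A 7-joint arm with a two-finger parallel gripper is mounted at the origin on the work surface. World frame = base frame: x ahead of the robot, y to its left, z up, the work surface at z = 0. Lengths are in mm, angles in rad, forces in N, time in s.
With the tool pointing down it reaches from about 400 to 875 mm from the base axis. Payload 4.4 kg.
Tool frame: the origin (TCP) lies on the mounting face of the last link; the fingertips stand 173 mm ahead of it and the grasp point (between the pads) lies 155 mm ahead of it; z points along the fingers, y is the line along which they close (so a half turn about z gives the same grasp; the last joint's range is limited). The gripper opens to 85 mm and grips with 20 to 120 N. Pads are 22 mm wide; open, the fingers measure 114 mm over their backs; the gripper's body (76 mm by 85 mm) begins 54 mm behind the grasp point. The pads swing forward as they close: fully open they stand 13 mm farther back than shut.
Start: joints at [-1.307, 0.628, 0.038, 1.517, -0.027, 0.996, -0.02], TCP at [210.487, 614.988, 404.713] pointing down, gripper open.
Joint ranges: [-3.06, 3.06], [-0.37, 2.12], [-1.25, 1.32], [0.18, 2.47], [-1.1, 4.24], [0.23, 1.98], [-2.94, 2.94]. Speed limits (rad/s): [2.57, 2.57, 3.14, 3.14, 3.14, 3.14, 3.14].

## Interface

Orientations are given as [roll, pitch, yaw] about the fixed x, y, z axes, in that order (R = Rz(yaw) Ry(pitch) Rx(roll)).
In Python, from cell import * gives the robot as it stands. The module is installed in compiled form; this text tells all that it offers.
- The arm moves only by the tool jog_arm, never from a script. Its argument "steps" is a list of rows, each a list of 7 numbers: the opening, from -1 (shut) to 1 (fully open), so that 0 is half open, then the shift along the tool's x, y, z as a fraction of full scale, then the turn, a rotation vector about the tool's x, y, z as a fraction of full scale. A call has 1 to 10 rows; each row shifts and turns the commanded pose from where the row before left it, along the tool's axes as they then stand; what a row does not reach is not made up. Full scale, the value 1, is 500 mm for a shift and 2 rad for a turn. A row lasts 1/8 s, in which the tool goes at most 62.5 mm and 10.7 degrees, less where a joint would pass 70% of its speed; a pose out of reach is approached as far as the arm can. A call with a number of a shift or a turn outside -1 to 1 is refused whole. A call with a gripper value outside its range is refused whole. The fingers move at their own pace and stop on an object; the grip force is fixed at half the most. Time passes only in rows, so rows that do not move let the fingers close. It gives the time, the measured TCP pose, the force, the opening and the grip force at its end, in the units of the state.
- read_state(): the state, without advancing time (a new reading comes with each control period).
- get_image(name): name is "scene" or "side" or "wrist"; returns a dict with "pixels" (400x640x3 uint8, red, green, blue), "depth" (400x640 float32, mm along the optical axis (not along the pixel's ray), 0 where there is no reading), "vertical_fov" (degrees; the focal length in pixels is half the picture's height over the tangent of half this angle, whatever the lens; pixels are square), "cx", "cy" (the principal point, pixels), "k1" (the pictures are not rectified: a ray, as slopes to the right and down, at radius r is drawn at 1 + k1 r^2 times it, then the intrinsics apply), "R" (3x3) and "t" (3): a world point X has camera coordinates R X + t. Camera axes: x right, y down, z forward; pixel columns grow to the right and rows downward; lengths in mm; the calibration is good to about 2 mm. A picture is of the moment at which its call begins.
- finish_job(): hands the job in; it is judged then, once.
The state is a dict: "clock": time; "qpos": joint angles; "qd": joint speeds; "tau": joint torques, N m; "eef_pos": TCP position; "tool_rot": TCP orientation; "force": force on the tool from outside, world axes, zero at the start; "torque": the same for the moment, N m; "width": finger opening in mm; "gripper_force": force on a finger pad.
Only numpy, scipy, OpenCV 4.12 (cv2) and the standard library are available. Lean on these libraries where they do the work, as an engineer would, in place of code of your own. Each camera call takes 0.05 s, during which the arm holds its last target. There are 200 camera calls.

## Working session

There is one attempt and no reset: what is moved stays moved. The work goes in short steps, Python scripts to look and compute and a tool call to move; the robot and the scene stay as the last step left them, time stands still between calls to the robot, and variables do not carry over. Pictures are saved under pics/ and viewed, at most 10 in all, crops included, and the job is handed in when it is done.

Besides the shell and the picture viewer there is one more tool, called after "Emit:" in YAML: its name, and indented under it one key for each argument. jog_arm: Moves the arm, as the interface text tells. Shift numbers are shares of 500 mm and turn numbers shares of 2 rad, none past 1 either way. Its arguments: {"type":"object","properties":{"steps":{"type":"array"}},"required":["steps"]}

```bash
mkdir -p pics; cat > h.py <<'E'
from cell import *
import numpy as np, cv2
from scipy.spatial.transform import Rotation as Ro
def K(im):
    f=200/np.tan(np.radians(im["vertical_fov"])/2); return np.array([[f,0,im["cx"]],[0,f,im["cy"]],[0,0,1.]])
def cloud(im):
    k=K(im); h,w=im["depth"].shape
    u,v=np.meshgrid(np.arange(w),np.arange(h))
    x=(u-k[0,2])/k[0,0]; y=(v-k[1,2])/k[1,1]; xd,yd=x.copy(),y.copy()
    for _ in range(20):
        s=1+im["k1"]*(x*x+y*y); x=xd/s;y=yd/s
    d=im["depth"].astype(float)
    P=np.stack([x*d,y*d,d],-1); X=(P-np.array(im["t"]))@np.array(im["R"])
    X[d<=0]=np.nan; return X
def save(im,n,crop=None,s=1):
    p=im["pixels"]
    if crop: a,b,c,d=crop; p=p[b:d,a:c]
    p=cv2.resize(p,None,fx=s,fy=s); cv2.imwrite("pics/"+n,p[...,::-1])
E
python3 - <<'E'
from h import *
a=get_image("scene");b=get_image("side")
np.savez("a.npz",**a);np.savez("b.npz",**b)
p=np.vstack([cv2.resize(x["pixels"],None,fx=.75,fy=.75) for x in (a,b)])
cv2.imwrite("pics/1.png",p[...,::-1])
for i in(a,b): print(i["vertical_fov"],-np.array(i["R"]).T@i["t"],i["k1"])
s=read_state();print(s)
E
```

```text
51.627504494605496 [ 930.8883005   -85.73183916 1198.68176081] -0.016698651928061543
53.77708094980252 [  82.22423842 -431.96566096 1169.68553855] -0.04916477615798782
{'clock': 0.1, 'qpos': array([-1.30676231,  0.62924723,  0.03845005,  1.51822954, -0.02702339,
        0.99630017, -0.02003795]), 'qd': array([ 0.00168363, -0.00264771, -0.001028  , -0.00332364, -0.00010663,
       -0.0001008 , -0.0006284 ]), 'tau': array([ 2.99655811e-03, -5.64525819e+01,  1.23067617e+00, -1.93970203e+01,
        1.13389871e-02,  5.39404937e-03,  7.93857311e-06]), 'eef_pos': array([210.41178832, 614.73787852, 403.89734298]), 'tool_rot': array([-3.13992613e+00, -9.11665589e-07,  2.81170454e+00]), 'force': array([ 0.75879818,  0.26922634, -0.0493069 ]), 'torque': array([ 0.00378588, -0.01358172,  0.00693652]), 'gripper_force': 0.0, 'width': 85.28278096346659}
```

View pics/1.png

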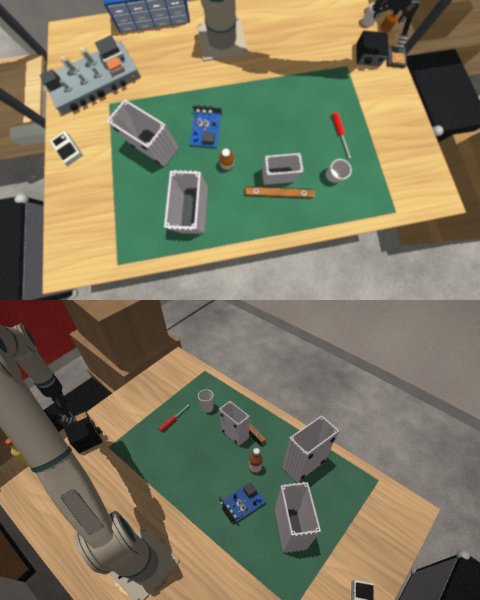

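The top half is the scene view. There are three cases, at scene pixels (377,224), (190,173) and (248,270). The smallest is the one at (377,224), right in front of the stop at (372,257). The cup is at (452,229), the driver at (452,180), the bottle at (302,212) and the board at (273,170). I'll crop in to confirm and measure.

```bash
python3 - <<'E'
from h import *
a=dict(np.load("a.npz"));b=dict(np.load("b.npz"))
p=np.hstack([cv2.resize(a["pixels"][180:290,300:500],None,fx=2.5,fy=2.5)[:275],cv2.resize(b["pixels"][110:240,200:400][:110],None,fx=1.5,fy=2.5)])
cv2.imwrite("pics/2.png",p[...,::-1])
for n,im in(("a",a),("b",b)):
    X=cloud(im)
    ok=np.isfinite(X[...,0])
    # case rim points
    roi=np.zeros(ok.shape,bool)
    if n=="a": roi[185:290,315:430]=1
    else: roi[120:210,270:370]=1
    m=ok&roi&(X[...,2]>165)&(X[...,2]<185)
    q=X[m][:,:2].astype(np.float32); print(n,"rim",len(q),np.median(X[m][:,2]),cv2.minAreaRect(q),q.min(0),q.max(0))
    m=ok&roi&(X[...,2]>30)&(X[...,2]<46)
    hsv=cv2.cvtColor(im["pixels"],cv2.COLOR_RGB2HSV)
    m&=(hsv[...,1]>100)
    q=X[m][:,:2].astype(np.float32); print("stop",len(q),np.median(X[m][:,2]),cv2.minAreaRect(q))
    if n=="a":
        for nm,(u0,v0,u1,v1) in dict(cup=(430,205,475,250),driver=(435,145,475,215),glue=(285,190,318,228),board=(245,135,300,200)).items():
            r=np.zeros_like(roi);r[v0:v1,u0:u1]=1
            mm=ok&r&(X[...,2]>12); print(nm,X[mm].min(0).round(),X[mm].max(0).round())
E
```

```text
a rim 319 172.05806138344963 ((677.1293334960938, 116.21546936035156), (125.34781646728516, 67.80412292480469), 84.86156463623047) [638.9826    52.688423] [716.1956  180.09375]
stop 842 38.69155215461616 ((747.5242309570312, 103.90162658691406), (257.647705078125, 30.353923797607422), 77.06726837158203)
cup [645. 295.  12.] [752. 411. 103.]
driver [461. 315.  13.] [688. 418. 102.]
glue [ 504. -115.   13.] [624. -46. 165.]
board [ 338. -208.   12.] [585. -59. 159.]
b rim 201 170.09376445562154 ((675.81005859375, 114.76483154296875), (127.85110473632812, 68.84635162353516), 84.19295501708984) [635.90094   50.518215] [715.4835 179.4933]
stop 188 36.60908896881393 ((730.3278198242188, 33.761474609375), (122.89494323730469, 29.469390869140625), 75.61302185058594)
```

View pics/2.png

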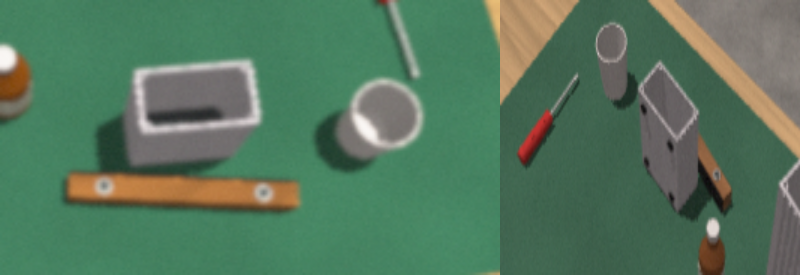

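```bash
cat > plan.py <<'E'
from h import *
def rot(beta,th):
    e=np.array([np.cos(np.radians(beta)),np.sin(np.radians(beta)),0]); t=np.radians(th)
    z=np.sin(t)*e-np.cos(t)*np.array([0,0,1]); y=np.cos(t)*e+np.sin(t)*np.array([0,0,1])
    return np.stack([np.cross(y,z),y,z],1)
def st(quiet=False):
    s=read_state(); R=Ro.from_euler("xyz",s["tool_rot"]).as_matrix()
    if not quiet: print(round(s["clock"],2),s["eef_pos"].round(1),np.degrees(s["tool_rot"]).round(1),"F",s["force"].round(1),"w",round(s["width"],1),s["gripper_force"],"q",s["qpos"].round(2))
    return s["eef_pos"],R
def rows(wps,P=None,R=None,g=0):
    "wps: (pos,R,nrows[,grip])"
    if P is None: P,R=st()
    for w in wps:
        n=w[2]; gg=w[3] if len(w)>3 else g
        for i in range(n):
            k=n-i; d=R.T@(w[0]-P)/k
            rv=Ro.from_matrix(R.T@w[1]).as_rotvec()/k
            a=(d/500).round(3); b=(rv/2).round(3)
            print([gg]+(a+0.).tolist()+(b+0.).tolist(),",")
            P=P+R@(a*500); R=R@Ro.from_rotvec(b*2).as_matrix()
    print("end",P.round(1),Ro.from_matrix(R).as_euler("xyz",degrees=True).round(1)); return P,R
E
python3 -c "
from plan import *
rows([(np.array([400,130,330.]),rot(-5.5,50),14)],g=-0.6)"
```

```text
0.1 [210.4 614.7 403.9] [-179.9   -0.   161.1] F [ 0.8  0.3 -0. ] w 85.3 0.0 q [-1.31  0.63  0.04  1.52 -0.03  1.   -0.02]
[-0.6, -0.048, -0.057, 0.011, -0.026, -0.021, 0.045] ,
[-0.6, -0.053, -0.053, 0.01, -0.026, -0.021, 0.044] ,
[-0.6, -0.057, -0.048, 0.01, -0.026, -0.021, 0.045] ,
[-0.6, -0.06, -0.044, 0.01, -0.026, -0.021, 0.045] ,
[-0.6, -0.064, -0.039, 0.01, -0.026, -0.021, 0.045] ,
[-0.6, -0.066, -0.033, 0.011, -0.026, -0.02, 0.044] ,
[-0.6, -0.069, -0.028, 0.012, -0.026, -0.02, 0.045] ,
[-0.6, -0.07, -0.022, 0.013, -0.027, -0.021, 0.044] ,
[-0.6, -0.071, -0.017, 0.015, -0.026, -0.02, 0.045] ,
[-0.6, -0.072, -0.011, 0.018, -0.027, -0.021, 0.044] ,
[-0.6, -0.072, -0.006, 0.02, -0.026, -0.02, 0.045] ,
[-0.6, -0.072, 0.0, 0.023, -0.027, -0.021, 0.044] ,
[-0.6, -0.07, 0.004, 0.026, -0.026, -0.02, 0.045] ,
[-0.6, -0.069, 0.009, 0.029, -0.027, -0.021, 0.044] ,
end [399.9 129.9 329.9] [130.    0.   84.5]
```

Emit:
jog_arm:
  steps:
    - [-0.6,-0.048,-0.057,0.011,-0.026,-0.021,0.045]
    - [-0.6,-0.053,-0.053,0.01,-0.026,-0.021,0.044]
    - [-0.6,-0.057,-0.048,0.01,-0.026,-0.021,0.045]
    - [-0.6,-0.06,-0.044,0.01,-0.026,-0.021,0.045]
    - [-0.6,-0.064,-0.039,0.01,-0.026,-0.021,0.045]
    - [-0.6,-0.066,-0.033,0.011,-0.026,-0.02,0.044]
    - [-0.6,-0.069,-0.028,0.012,-0.026,-0.02,0.045]
    - [-0.6,-0.07,-0.022,0.013,-0.027,-0.021,0.044]
    - [-0.6,-0.071,-0.017,0.015,-0.026,-0.02,0.045]
    - [-0.6,-0.072,-0.011,0.018,-0.027,-0.021,0.044]

```text
clock: 1.35
eef_pos: [328.6, 327.9, 361.5]
tool_rot: [2.624, 0.176, 2.006]
force: [0.5, 0.7, -0.1]
width: 16.9
gripper_force: 0.0
```

Emit:
jog_arm:
  steps:
    - [-0.6,-0.072,-0.006,0.02,-0.026,-0.02,0.045]
    - [-0.6,-0.072,0,0.023,-0.027,-0.021,0.044]
    - [-0.6,-0.07,0.004,0.026,-0.026,-0.02,0.045]
    - [-0.6,-0.069,0.009,0.029,-0.027,-0.021,0.044]

```text
clock: 1.85
eef_pos: [388.5, 232.8, 351.6]
tool_rot: [2.418, 0.134, 1.712]
force: [0.2, -1.4, 0.7]
width: 16.9
gripper_force: 0.0
```

```bash
python3 -c "
from plan import *
st()"
```

```text
1.85 [388.5 232.8 351.6] [138.5   7.7  98.1] F [ 0.2 -1.4  0.7] w 16.9 0.0 q [-1.01  0.45  0.3   2.39  2.11  0.43 -2.63]
```

```bash
cat > fk.py <<'E'
import numpy as np, itertools
from scipy.spatial.transform import Rotation as Ro
def rr(ax,a): return Ro.from_rotvec(np.array(ax)*a).as_matrix()
Z=(0,0,1);Y=(0,1,0)
def frames(q,sg,c0,c):
    A=rr(Z,c0+sg[0]*q[0]);B=A@rr(Y,q[1]);C=B@rr(Z,sg[1]*q[2]);D=C@rr(Y,q[3]);E=D@rr(Z,sg[2]*q[4]);F=E@rr(Y,q[5]);G=F@rr(Z,sg[3]*q[6]+c)
    return A,B,C,D,E,F,G
E
python3 - <<'E'
from plan import *; from fk import *; from scipy.optimize import least_squares
q0=np.array([-1.30676231,0.62924723,0.03845005,1.51822954,-0.02702339,0.99630017,-0.02003795]);p0=np.array([210.41,614.74,403.9]);R0=Ro.from_euler("xyz",[-3.13992613,0,2.81170454]).as_matrix()
s=read_state();p1,R1=st(True);q1=s["qpos"]
res=[]
for sg in itertools.product([1,-1],repeat=4):
    for cc in (0,1.57,3.14,-1.57):
        f=lambda v:np.concatenate([Ro.from_matrix(frames(q,sg,v[0],v[1])[-1].T@R).as_rotvec() for q,R in((q0,R0),(q1,R1))])
        r=least_squares(f,[cc,1.57]); res.append((r.cost,sg,r.x.round(3)))
res.sort(key=lambda x:x[0])
for r in res[:6]:print(r)
_,sg,(c0,c)=res[0]
def pos(q,v):
    A,B,C,D,E,F,G=frames(q,sg,c0,c);z=np.array([0,0,1])
    return v[0]*z+v[1]*B[:,2]+v[2]*D[:,2]+v[3]*F[:,2]
M=lambda q:np.stack([np.array([0,0,1]),frames(q,sg,c0,c)[1][:,2],frames(q,sg,c0,c)[3][:,2],frames(q,sg,c0,c)[5][:,2]],1)
AA=np.vstack([M(q0),M(q1)]);bb=np.r_[p0,p1]
x,*_=np.linalg.lstsq(AA,bb,rcond=None);print(x,(AA@x-bb).round(1))
E
```

```text
(np.float64(4.148405566122723e-13), (-1, -1, -1, -1), array([0.   , 1.571]))
(np.float64(4.1484055663764544e-13), (-1, -1, -1, -1), array([0.   , 1.571]))
(np.float64(4.1484055663882184e-13), (-1, -1, -1, -1), array([0.   , 1.571]))
(np.float64(4.1484055729510544e-13), (-1, -1, -1, -1), array([0.   , 1.571]))
(np.float64(0.01267455364413655), (1, 1, -1, 1), array([-5.093,  0.226]))
(np.float64(0.01267455364519174), (1, 1, -1, 1), array([1.19 , 0.226]))
[432.93661779 510.62587363 413.0463558  212.16868728] [-26.5   4.9   4.7   1.8   3.5  -4.7]
```

```bash
python3 - <<'E'
from plan import *; from fk import *
q0=np.array([-1.30676231,0.62924723,0.03845005,1.51822954,-0.02702339,0.99630017,-0.02003795]);p0=np.array([210.41,614.74,403.9])
s=read_state();np.savez("d1.npz",q=s["qpos"],p=s["eef_pos"])
sg=(-1,)*4
def M(q,lat):
    f=frames(q,sg,0,np.pi/2); c=[np.array([0,0,1]),f[1][:,2],f[3][:,2],f[5][:,2]]
    if lat>0:c.append(f[0][:,1])
    return np.stack(c,1)
AA=np.vstack([M(q0,1),M(s["qpos"],1)]);bb=np.r_[p0,s["eef_pos"]]
x,*_=np.linalg.lstsq(AA,bb,rcond=None);print(x,(AA@x-bb).round(1),np.linalg.svd(AA)[1])
# scaled Gen3 guess: lateral split at shoulder/elbow
k=np.array([284.8,420.8,314.3])
E
```

```text
[335.31860158 557.33695228 381.45970406 172.89629214 -28.56150654] [ 0.2 -1.2  1.3  0.5  1.7 -1.3] [2.50730849 1.45636519 1.13363898 0.53411173 0.1482967 ]
```

```bash
cat >> fk.py <<'E'
from scipy.optimize import least_squares
sg=(-1,)*4
V=None
def M2(q):
    f=frames(q,sg,0,np.pi/2);z=np.array([0,0,1])
    gen=284.8*z+420.8*f[1][:,2]+314.3*f[3][:,2]
    lat=-(11.8*f[0][:,1]+12.8*f[2][:,1])
    return np.stack([gen+lat,f[5][:,2]],1)
def fk(q,x):
    return M2(q)@x, frames(q,sg,0,np.pi/2)[-1]
lo=np.array([-3.06,-.37,-1.25,.18,-1.1,.23,-2.94]);hi=np.array([3.06,2.12,1.32,2.47,4.24,1.98,2.94])
def ik(p,R,q0,x,reg=1e-3):
    def f(q):
        P,Q=fk(q,x); return np.r_[(P-p)/100,Ro.from_matrix(Q.T@R).as_rotvec(),reg*(q-q0)]
    r=least_squares(f,np.clip(q0,lo+1e-3,hi-1e-3),bounds=(lo,hi)); P,Q=fk(r.x,x)
    return r.x,np.linalg.norm(P-p)+100*np.linalg.norm(Ro.from_matrix(Q.T@R).as_rotvec())
E
python3 - <<'E'
from plan import *; from fk import *
q0=np.array([-1.30676231,0.62924723,0.03845005,1.51822954,-0.02702339,0.99630017,-0.02003795]);p0=np.array([210.41,614.74,403.9])
d=np.load("d1.npz")
AA=np.vstack([M2(q0),M2(d["q"])]);bb=np.r_[p0,d["p"]]
x,*_=np.linalg.lstsq(AA,bb,rcond=None);print(x,(AA@x-bb).round(1))
be=-5.5;e=np.array([np.cos(np.radians(be)),np.sin(np.radians(be)),0]);z=np.array([0,0,1.])
edge=np.array([676.5,115.5,3])-33*e
def pose(al,th,flip):
    a=np.radians(al);G=edge+e*(64.25*np.cos(a)-170*np.sin(a))+z*(64.25*np.sin(a)+170*np.cos(a))
    R=rot(be,th); p=G-R[:,2]*163
    if flip:R=R@np.diag([-1,-1,1.])
    return p,R
rng=np.random.default_rng(0)
for fl in(0,1):
  for al,th in((0,0),(30,30),(30,20),(50,40),(50,20),(90,10),(90,20),(90,30),(90,40),(90,50),(90,60),(90,75)):
    p,R=pose(al,th,fl); sols=[]
    for _ in range(25):
        q,e_=ik(p,R,rng.uniform(lo,hi)*[.3,1,1,1,1,1,1],x,1e-5)
        if e_<1: sols.append(q.round(1))
    print(fl,al,th,p.round(),len(sols),[s.tolist() for s in sols[:3]])
E
```

```text
[  1.27606816 170.75382309] [ 4.7  1.7  4.8  0.  -8.1 -6.3]
0 0 0 [708. 113. 336.] 17 [[0.4, 1.1, -1.2, 1.3, 1.1, 1.4, -1.0], [-0.2, 0.8, -0.1, 1.4, 0.1, 1.0, -0.3], [-0.4, 0.8, 0.3, 1.4, -0.3, 1.0, -0.1]]
0 30 30 [533. 129. 324.] 9 [[-0.3, 0.5, -0.1, 2.1, 1.5, 0.3, -1.9], [-0.4, 0.5, -0.0, 2.1, 1.5, 0.2, -1.9], [-0.1, 0.6, -0.4, 2.1, 1.5, 0.4, -1.9]]
0 30 20 [559. 127. 336.] 17 [[-0.4, 0.6, 0.1, 2.0, 0.2, 0.3, -0.6], [0.3, 0.7, -0.9, 1.9, 1.2, 0.8, -1.4], [-0.3, 0.6, -0.0, 2.0, 0.5, 0.3, -0.9]]
0 50 40 [451. 137. 286.] 23 [[-0.8, 0.6, 0.4, 2.4, 2.7, 0.4, 2.9], [0.2, 0.8, -1.0, 2.3, 2.0, 1.1, -2.3], [0.1, 0.7, -0.8, 2.3, 2.0, 0.9, -2.4]]
0 50 20 [500. 133. 315.] 15 [[-0.1, 0.5, -0.3, 2.1, 1.1, 0.4, -1.5], [-0.4, 0.5, 0.0, 2.1, 0.7, 0.2, -1.1], [-0.1, 0.6, -0.4, 2.1, 1.1, 0.4, -1.5]]
0 90 10 [446. 138. 228.] 16 [[-0.2, 0.7, -0.3, 2.2, 1.1, 0.3, -1.6], [0.1, 0.8, -0.7, 2.2, 1.4, 0.6, -1.8], [0.2, 0.8, -0.8, 2.2, 1.4, 0.7, -1.8]]
0 90 20 [419. 140. 220.] 17 [[0.3, 1.0, -1.1, 2.3, 1.8, 1.0, -2.2], [-0.1, 0.7, -0.4, 2.3, 1.9, 0.5, -2.4], [-0.4, 0.7, -0.1, 2.3, 2.1, 0.3, -2.7]]
0 90 30 [39
[... 834 characters left out ...]
]]
1 50 20 [500. 133. 315.] 18 [[0.2, 0.7, -0.9, 2.1, 1.3, 0.7, 1.5], [0.2, 0.6, -0.8, 2.1, 1.3, 0.6, 1.5], [0.3, 0.7, -0.9, 2.1, 1.4, 0.7, 1.5]]
1 90 10 [446. 138. 228.] 15 [[0.3, 0.9, -0.9, 2.2, 1.4, 0.8, 1.3], [-0.2, 0.7, -0.3, 2.2, 1.2, 0.3, 1.5], [-0.1, 0.7, -0.4, 2.2, 1.2, 0.3, 1.5]]
1 90 20 [419. 140. 220.] 14 [[-0.2, 0.7, -0.4, 2.3, 2.0, 0.4, 0.7], [-0.8, 0.8, 0.5, 2.3, 3.7, 0.2, -1.2], [-0.3, 0.7, -0.2, 2.3, 2.0, 0.4, 0.6]]
1 90 30 [393. 143. 208.] 16 [[0.1, 1.0, -1.0, 2.4, 2.0, 1.1, 0.7], [-0.2, 0.8, -0.5, 2.4, 2.2, 0.8, 0.4], [0.2, 1.1, -1.2, 2.4, 2.0, 1.3, 0.8]]
1 90 40 [370. 145. 192.] 0 []
1 90 50 [350. 147. 172.] 0 []
1 90 60 [334. 148. 149.] 0 []
1 90 75 [318. 150. 109.] 0 []
```

```bash
cat > geo.py <<'E'
from plan import *; from fk import *
be=-5.5;cx,cy=676.5,115.5
er=lambda b:np.array([np.cos(np.radians(b)),np.sin(np.radians(b)),0])
e=er(be);fy=er(be+90);zz=np.array([0,0,1.])
edge=np.array([cx,cy,3])-33*e
def Rt(th,opt,b=None):
    R=rot(be if b is None else b,th)  # tool y=in-plane; rotate about z to get tool y along +-case y
    return R@Ro.from_euler("z",[90,-90][opt],degrees=True).as_matrix()
def pose(al,th,opt,aP=21,bP=163,back=165,off=58.25):
    a=np.radians(al);G=edge+off*fy+e*(aP*np.cos(a)-bP*np.sin(a))+zz*(aP*np.sin(a)+bP*np.cos(a)+4*max(0,(al-80)/10))
    R=Rt(th,opt); return G-R[:,2]*back,R
E
python3 - <<'E'
from geo import *
q0=np.array([-1.30676231,0.62924723,0.03845005,1.51822954,-0.02702339,0.99630017,-0.02003795]);p0=np.array([210.41,614.74,403.9])
x=np.array([1.276,170.75])
rng=np.random.default_rng(1)
path=[(0,0),(10,8),(20,14),(30,20),(40,24),(50,28),(60,30),(70,30),(80,30),(90,30)]
for opt in(0,1):
  print("opt",opt,np.degrees(Ro.from_matrix(Rt(0,opt)).as_euler("xyz")).round(1))
  for seed in([-.2,.8,-.1,1.4,.1,1.,1.3],[-.2,.8,-.1,1.4,.1,1.,-1.8],[.4,1.1,-1.1,1.4,1.,1.2,.5]):
    q=np.array(seed)
    for al,th in path:
        p,R=pose(al,th,opt); q,er_=ik(p,R,q,x,3e-3); print(al,th,p.round(),q.round(2),round(er_,1))
  for th in (25,30,35,40):
    p,R=pose(90,th,opt); n=[]
    for _ in range(15):
        q,e_=ik(p,R,rng.uniform(lo,hi)*[.3,1,1,1,1,1,1],x,1e-5)
        if e_<1:n.append(q.round(1).tolist())
    print(th,p.round(),len(n),n[:2])
E
```

```text
opt 0 [180.    0.   -5.5]
0 0 [670. 175. 331.] [ 0.31  1.07 -1.25  1.62  1.41  1.19  2.94] 63.3
10 8 [619. 180. 331.] [ 0.32  1.02 -1.25  1.77  1.46  1.15  2.94] 42.5
20 14 [574. 184. 323.] [ 0.32  0.98 -1.25  1.88  1.48  1.13  2.94] 24.5
30 20 [530. 188. 310.] [ 0.31  0.97 -1.25  1.98  1.51  1.12  2.94] 5.4
40 24 [494. 192. 292.] [ 0.28  0.97 -1.24  2.09  1.61  1.12  2.81] 0.0
50 28 [461. 195. 270.] [ 0.23  1.   -1.22  2.19  1.75  1.18  2.62] 0.0
60 30 [437. 197. 246.] [ 0.18  1.04 -1.19  2.26  1.84  1.24  2.48] 0.0
70 30 [422. 199. 221.] [ 0.15  1.09 -1.16  2.29  1.9   1.28  2.4 ] 0.0
80 30 [411. 200. 195.] [ 0.12  1.15 -1.12  2.32  1.96  1.31  2.34] 0.0
90 30 [405. 200. 171.] [ 0.09  1.2  -1.09  2.32  2.02  1.34  2.3 ] 0.0
0 0 [670. 175. 331.] [-0.27  0.77 -0.05  1.46  0.05  0.91 -2.  ] 0.0
10 8 [619. 180. 331.] [-0.34  0.68 -0.    1.67  0.1   0.67 -2.09] 0.0
20 14 [574. 184. 323.] [-0.45  0.62  0.08  1.84  0.15  0.47 -2.18] 0.0
30 20 [530. 188. 310.] [-0.62  0.6   0.23  2.    0.19  0.25 -2.29] 0.0
40 24 [494. 192. 292.] [-0.58  0.59  0.11  2.09  0.81  0.23 -2.94] 6.1
50 28 [461. 
[... 3319 characters left out ...]
 0.0
60 30 [437. 197. 246.] [ 0.12  0.94 -1.06  2.26  1.84  1.1  -0.71] 0.0
70 30 [422. 199. 221.] [ 0.09  1.   -1.04  2.3   1.91  1.15 -0.79] 0.0
80 30 [411. 200. 195.] [ 0.05  1.06 -1.01  2.32  1.97  1.19 -0.86] 0.0
90 30 [405. 200. 171.] [ 0.03  1.12 -0.98  2.32  2.03  1.23 -0.91] 0.0
25 [418. 199. 178.] 12 [[-0.3, 0.8, -0.4, 2.3, 2.1, 0.6, -1.1], [0.1, 1.1, -1.0, 2.3, 1.9, 1.2, -0.8]]
30 [405. 200. 171.] 12 [[-0.5, 0.8, -0.2, 2.3, 2.3, 0.6, -1.5], [-0.6, 0.8, -0.1, 2.3, 2.4, 0.6, -1.6]]
35 [393. 201. 163.] 12 [[-0.5, 0.9, -0.3, 2.4, 2.3, 0.9, -1.4], [-0.8, 0.9, 0.2, 2.4, 2.6, 0.7, -1.9]]
40 [381. 202. 154.] 10 [[-0.3, 1.1, -0.6, 2.4, 2.2, 1.2, -1.3], [-1.5, 1.4, 1.1, 2.4, 3.6, 0.8, 2.9]]
```

```bash
python3 -c "
from geo import *
p,R=pose(0,0,1); p=p.copy(); p[2]=395; print(p)
rows([(p,R,16)],g=-0.3)"
```

```text
[670.1382607  174.63197759 395.        ]
1.85 [388.5 232.8 351.6] [138.5   7.7  98.1] F [ 0.2 -1.4  0.7] w 16.9 0.0 q [-1.01  0.45  0.3   2.39  2.11  0.43 -2.63]
[-0.3, -0.013, 0.028, 0.02, 0.016, 0.018, -0.038] ,
[-0.3, -0.016, 0.027, 0.018, 0.016, 0.018, -0.038] ,
[-0.3, -0.018, 0.027, 0.017, 0.016, 0.018, -0.038] ,
[-0.3, -0.021, 0.026, 0.015, 0.016, 0.018, -0.038] ,
[-0.3, -0.023, 0.024, 0.014, 0.016, 0.018, -0.038] ,
[-0.3, -0.025, 0.023, 0.012, 0.016, 0.019, -0.038] ,
[-0.3, -0.028, 0.021, 0.01, 0.016, 0.018, -0.038] ,
[-0.3, -0.029, 0.02, 0.009, 0.016, 0.019, -0.038] ,
[-0.3, -0.031, 0.017, 0.007, 0.017, 0.018, -0.038] ,
[-0.3, -0.033, 0.015, 0.005, 0.016, 0.019, -0.038] ,
[-0.3, -0.034, 0.013, 0.003, 0.017, 0.018, -0.038] ,
[-0.3, -0.035, 0.01, 0.002, 0.017, 0.019, -0.039] ,
[-0.3, -0.035, 0.008, 0.0, 0.016, 0.018, -0.038] ,
[-0.3, -0.036, 0.005, -0.001, 0.017, 0.019, -0.039] ,
[-0.3, -0.036, 0.002, -0.003, 0.016, 0.018, -0.038] ,
[-0.3, -0.036, -0.001, -0.005, 0.017, 0.019, -0.039] ,
end [670.  174.6 395.1] [-179.9   -0.   174.5]
```

Emit:
jog_arm:
  steps:
    - [-0.3,-0.013,0.028,0.02,0.016,0.018,-0.038]
    - [-0.3,-0.016,0.027,0.018,0.016,0.018,-0.038]
    - [-0.3,-0.018,0.027,0.017,0.016,0.018,-0.038]
    - [-0.3,-0.021,0.026,0.015,0.016,0.018,-0.038]
    - [-0.3,-0.023,0.024,0.014,0.016,0.018,-0.038]
    - [-0.3,-0.025,0.023,0.012,0.016,0.019,-0.038]
    - [-0.3,-0.028,0.021,0.01,0.016,0.018,-0.038]
    - [-0.3,-0.029,0.02,0.009,0.016,0.019,-0.038]

```text
clock: 2.85
eef_pos: [497.2, 204.6, 367.4]
tool_rot: [2.721, 0.217, 2.23]
force: [1.1, -0.5, -0.8]
width: 29.9
gripper_force: 0.0
```

```bash
python3 -c "
from geo import *
np.savez('d2.npz',q=read_state()['qpos'],p=read_state()['eef_pos'])
p,R=pose(0,0,1); p=p.copy(); p[2]=395
rows([(p,R,10)],g=-0.3)"
```

```text
2.85 [497.2 204.6 367.4] [155.9  12.5 127.7] F [ 1.1 -0.5 -0.8] w 29.9 0.0 q [-0.26  0.46 -0.3   2.09  1.07  0.31 -0.79]
[-0.3, -0.026, 0.022, 0.01, 0.015, 0.019, -0.038] ,
[-0.3, -0.028, 0.02, 0.008, 0.015, 0.019, -0.038] ,
[-0.3, -0.03, 0.018, 0.007, 0.015, 0.019, -0.038] ,
[-0.3, -0.032, 0.015, 0.005, 0.015, 0.018, -0.038] ,
[-0.3, -0.033, 0.013, 0.003, 0.016, 0.019, -0.038] ,
[-0.3, -0.034, 0.011, 0.002, 0.015, 0.018, -0.037] ,
[-0.3, -0.034, 0.008, 0.0, 0.016, 0.019, -0.038] ,
[-0.3, -0.035, 0.005, -0.002, 0.015, 0.018, -0.037] ,
[-0.3, -0.035, 0.003, -0.003, 0.016, 0.019, -0.038] ,
[-0.3, -0.036, 0.0, -0.004, 0.015, 0.018, -0.037] ,
end [670.2 174.7 394.8] [1.800e+02 1.000e-01 1.745e+02]
```

Emit:
jog_arm:
  steps:
    - [-0.3,-0.026,0.022,0.01,0.015,0.019,-0.038]
    - [-0.3,-0.028,0.02,0.008,0.015,0.019,-0.038]
    - [-0.3,-0.03,0.018,0.007,0.015,0.019,-0.038]
    - [-0.3,-0.032,0.015,0.005,0.015,0.018,-0.038]
    - [-0.3,-0.033,0.013,0.003,0.016,0.019,-0.038]
    - [-0.3,-0.034,0.011,0.002,0.015,0.018,-0.037]
    - [-0.3,-0.034,0.008,0.0,0.016,0.019,-0.038]
    - [-0.3,-0.035,0.005,-0.002,0.015,0.018,-0.037]
    - [-0.3,-0.035,0.003,-0.003,0.016,0.019,-0.038]
    - [-0.3,-0.036,0.0,-0.004,0.015,0.018,-0.037]

```text
clock: 4.1
eef_pos: [670.6, 173.9, 394.8]
tool_rot: [3.141, 0.0, 3.045]
force: [0.8, 0.3, -0.5]
width: 30.2
gripper_force: 0.0
```

```bash
python3 -c "
from geo import *
st()
w=get_image('wrist');s=get_image('scene')
np.savez('w.npz',**w)
p=np.vstack([cv2.resize(w['pixels'],None,fx=.75,fy=.75),cv2.resize(s['pixels'][150:300,290:530],None,fx=2,fy=2)]); cv2.imwrite('pics/3.png',p[...,::-1])
X=cloud(w); m=np.isfinite(X[...,0])&(X[...,2]>166)&(X[...,2]<181)&(X[...,0]>600)&(X[...,0]<760)&(X[...,1]>30)&(X[...,1]<188)
q=X[m][:,:2].astype(np.float32);print(len(q),cv2.minAreaRect(q),np.median(X[m][:,2]))
" ; true
```

```text
4.1 [670.6 173.9 394.8] [180.    0.  174.5] F [ 0.8  0.3 -0.5] w 30.2 0.0 q [ 0.14  0.84 -0.88  1.38  0.66  1.23  0.68]
3917 ((677.5594482421875, 114.36614227294922), (124.90895080566406, 67.34501647949219), 84.85733795166016) 173.05252467226822
```

View pics/3.png

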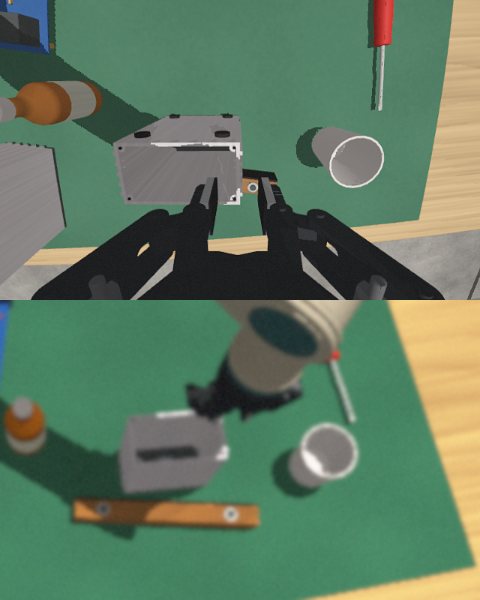

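```bash
sed -i 's/^be=-5.5;cx,cy=.*/be=-5.3;cx,cy=677.0,114.8/' geo.py; python3 -c "
from geo import *
p,R=pose(0,0,1); print(p)
rows([(p,R,5)],g=-0.3)
w=dict(np.load('w.npz'))
X=cloud(w);m=np.isfinite(X[...,0])&(abs(X[...,2]-38)<6)&(X[...,0]>690)
hsv=cv2.cvtColor(w['pixels'],cv2.COLOR_RGB2HSV); m&=hsv[...,1]>90
q=X[m][:,:2].astype(np.float32);print(len(q),cv2.minAreaRect(q) if len(q) else 0)
"
```

```text
[670.43189034 173.90941072 331.        ]
4.2 [671.6 173.5 394.3] [1.799e+02 1.000e-01 1.742e+02] F [ 0.5 -0.6 -0.3] w 29.8 0.0 q [ 0.14  0.84 -0.88  1.38  0.66  1.22  0.68]
[-0.3, 0.001, 0.0, 0.025, 0.0, 0.0, -0.001] ,
[-0.3, 0.0, 0.0, 0.025, 0.0, 0.0, -0.001] ,
[-0.3, 0.001, 0.0, 0.026, 0.0, 0.0, -0.001] ,
[-0.3, 0.0, 0.0, 0.025, 0.0, 0.001, -0.001] ,
[-0.3, 0.001, 0.0, 0.026, 0.001, 0.0, 0.0] ,
end [670.3 173.8 330.8] [-180.     0.   174.7]
275 ((770.3659057617188, 199.33872985839844), (58.05859375, 27.1085205078125), 76.81893157958984)
```

The wrist picture shows the fingers at (210,195) and (268,190), straddling the case's +y wall at (240,185). The scene crop shows the smallest case at (175,450), in front of the stop at (165,512). I'll go down and pinch that wall.

Emit:
jog_arm:
  steps:
    - [-0.3,0.001,0.0,0.025,0.0,0.0,-0.001]
    - [-0.3,0.0,0.0,0.025,0.0,0.0,-0.001]
    - [-0.3,0.001,0.0,0.026,0.0,0.0,-0.001]
    - [-0.3,0.0,0.0,0.025,0.0,0.0,-0.001]
    - [-0.3,0.001,0.0,0.026,0.0,0.0,0.0]
    - [-0.7,0,0,0,0,0,0]
    - [-0.7,0,0,0,0,0,0]

```text
clock: 5.08
eef_pos: [668.9, 174.8, 332.1]
tool_rot: [3.139, 0.003, 3.051]
force: [-0.1, 0.0, 0.8]
width: 12.7
gripper_force: 0.0
```

Emit:
jog_arm:
  steps:
    - [-1,0,0,0,0,0,0]
    - [-1,0,0,0,0,0,0]
    - [-1,0,0,0,0,0,0]
    - [-1,0,0,0,0,0,0]

```text
clock: 5.58
eef_pos: [668.9, 174.7, 332.6]
tool_rot: [3.14, 0.004, 3.051]
force: [-0.6, -0.9, 5.3]
width: 1.6
gripper_force: 60.7
```

```bash
python3 -c "
from geo import *
st()
p=cv2.resize(get_image('wrist')['pixels'],None,fx=.9,fy=.9); cv2.imwrite('pics/4.png',p[...,::-1])
for al,th in((8,6),):
  p,R=pose(al,th,1); rows([(p,R,6)],g=-1)
"
```

```text
5.58 [668.9 174.7 332.6] [179.9   0.2 174.8] F [-0.6 -0.9  5.3] w 1.6 60.72351336479187 q [ 0.13  0.9  -0.85  1.44  0.71  1.12  0.64]
5.62 [668.9 174.7 332.6] [179.9   0.2 174.8] F [-1.  -0.9  6. ] w 1.5 60.721646547317505 q [ 0.13  0.9  -0.85  1.44  0.71  1.12  0.64]
[-1, 0.013, 0.0, 0.0, 0.0, -0.008, 0.0] ,
[-1, 0.013, 0.0, 0.0, 0.0, -0.008, 0.0] ,
[-1, 0.013, 0.0, 0.0, 0.0, -0.009, 0.0] ,
[-1, 0.013, 0.0, 0.0, 0.0, -0.008, 0.0] ,
[-1, 0.013, -0.001, 0.0, 0.0, -0.009, 0.0] ,
[-1, 0.012, 0.0, -0.001, 0.001, -0.008, 0.001] ,
end [630.5 177.7 331.4] [-180.     5.9  174.7]
```

View pics/4.png

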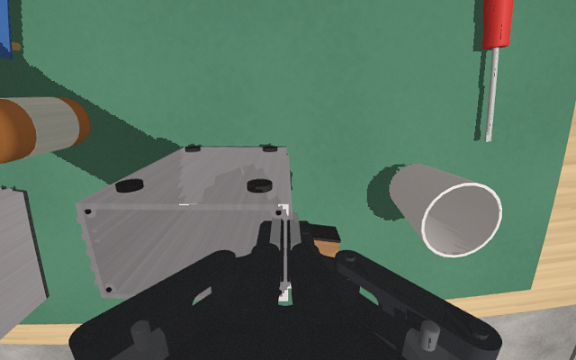

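The pads hold the +y wall at (285,250) in the picture. The grip is firm, so I start tipping with the tool turning along.

```bash
sed -i 's/aP=21,bP=163,back=165/aP=19.5,bP=163,back=166.5/' geo.py; cat > mv.py <<'E'
import sys
from geo import *
P=None;R=None
a=[float(v) for v in sys.argv[1:]]
al0,th0,al1,th1,n=a; n=int(n)
w=[]
for i in range(1,n+1):
    k=i/n; p,R=pose(al0+(al1-al0)*k,th0+(th1-th0)*k,1); w.append((p,R,1))
rows(w,g=-1)
E
python3 mv.py 0 0 15 15 10
```

```text
5.62 [668.9 174.7 332.6] [179.9   0.2 174.8] F [-1.  -0.9  6. ] w 1.5 60.721646547317505 q [ 0.13  0.9  -0.85  1.44  0.71  1.12  0.64]
[-1, 0.017, -0.001, -0.001, 0.001, -0.011, 0.001] ,
[-1, 0.017, 0.0, 0.0, 0.0, -0.013, 0.0] ,
[-1, 0.018, 0.0, -0.001, 0.0, -0.013, 0.0] ,
[-1, 0.017, 0.0, -0.001, 0.0, -0.013, 0.0] ,
[-1, 0.017, 0.0, -0.001, 0.0, -0.014, 0.0] ,
[-1, 0.017, 0.0, -0.001, 0.0, -0.013, 0.0] ,
[-1, 0.018, 0.0, 0.0, 0.0, -0.013, 0.0] ,
[-1, 0.017, 0.0, -0.001, 0.0, -0.013, 0.0] ,
[-1, 0.017, 0.0, -0.001, 0.0, -0.013, 0.0] ,
[-1, 0.017, 0.0, -0.001, 0.0, -0.013, 0.0] ,
end [583.6 182.1 326.5] [-180.    15.   174.7]
```

Emit:
jog_arm:
  steps:
    - [-1,0.017,0,-0.001,0,-0.012,0]
    - [-1,0.017,0,0,0,-0.013,0]
    - [-1,0.018,0,-0.001,0,-0.013,0]
    - [-1,0.017,0,-0.001,0,-0.013,0]
    - [-1,0.017,0,-0.001,0,-0.014,0]

```text
clock: 6.25
eef_pos: [626.0, 178.7, 332.2]
tool_rot: [3.139, 0.135, 3.051]
force: [0.8, -0.2, 2.6]
width: 1.8
gripper_force: 60.4
```

Emit:
jog_arm:
  steps:
    - [-1,0.017,0,-0.001,0,-0.013,0]
    - [-1,0.018,0,0,0,-0.013,0]
    - [-1,0.017,0,-0.001,0,-0.013,0]
    - [-1,0.017,0,-0.001,0,-0.013,0]
    - [-1,0.017,0,-0.001,0,-0.013,0]

```text
clock: 6.88
eef_pos: [583.2, 182.7, 326.2]
tool_rot: [3.139, 0.265, 3.051]
force: [0.3, -1.4, 3.4]
width: 1.8
gripper_force: 60.6
```

```bash
python3 mv.py 15 15 30 28 10
```

```text
6.88 [583.2 182.7 326.2] [179.8  15.2 174.8] F [ 0.3 -1.4  3.4] w 1.8 60.55567145347595 q [ 0.07  0.72 -0.73  1.82  0.97  0.74  0.27]
[-1, 0.016, -0.001, -0.001, 0.002, -0.01, 0.001] ,
[-1, 0.016, 0.0, -0.001, 0.0, -0.011, 0.0] ,
[-1, 0.016, 0.0, -0.001, 0.0, -0.011, 0.0] ,
[-1, 0.016, 0.0, 0.0, 0.0, -0.012, 0.0] ,
[-1, 0.016, 0.0, -0.001, 0.0, -0.011, 0.0] ,
[-1, 0.016, 0.0, -0.001, 0.0, -0.011, 0.0] ,
[-1, 0.016, 0.0, 0.0, 0.0, -0.012, 0.0] ,
[-1, 0.016, 0.0, -0.001, 0.0, -0.011, 0.0] ,
[-1, 0.017, 0.0, -0.001, 0.0, -0.011, 0.0] ,
[-1, 0.016, 0.0, 0.0, 0.0, -0.012, 0.0] ,
end [507.3 189.3 300.8] [-180.    28.   174.7]
```

Tracking is excellent, so I continue.

Emit:
jog_arm:
  steps:
    - [-1,0.016,0,-0.001,0,-0.011,0]
    - [-1,0.016,0,-0.001,0,-0.011,0]
    - [-1,0.016,0,-0.001,0,-0.011,0]
    - [-1,0.016,0,0,0,-0.012,0]
    - [-1,0.016,0,-0.001,0,-0.011,0]
    - [-1,0.016,0,-0.001,0,-0.011,0]
    - [-1,0.016,0,0,0,-0.012,0]
    - [-1,0.016,0,-0.001,0,-0.011,0]

```text
clock: 7.88
eef_pos: [523.0, 188.2, 307.9]
tool_rot: [3.139, 0.446, 3.051]
force: [2.6, -2.1, 2.7]
width: 1.7
gripper_force: 60.0
```

```bash
python3 mv.py 27 25.4 40 32 12;  python3 -c "
from h import *
b=get_image('side'); save(b,'5.png',(180,80,420,280),2.5)"
```

```text
7.88 [523.  188.2 307.9] [179.9  25.6 174.8] F [ 2.6 -2.1  2.7] w 1.7 60.024974942207336 q [-0.1   0.63 -0.54  2.06  1.4   0.55 -0.27]
[-1, 0.011, -0.001, -0.001, 0.002, -0.003, 0.001] ,
[-1, 0.01, 0.0, 0.0, 0.0, -0.005, 0.0] ,
[-1, 0.009, 0.0, 0.0, 0.0, -0.005, 0.0] ,
[-1, 0.009, 0.0, -0.001, 0.0, -0.005, 0.0] ,
[-1, 0.01, 0.0, 0.0, 0.0, -0.004, 0.0] ,
[-1, 0.009, 0.0, 0.0, 0.0, -0.005, 0.0] ,
[-1, 0.01, 0.0, 0.0, 0.0, -0.005, 0.0] ,
[-1, 0.009, 0.0, 0.0, 0.0, -0.005, 0.0] ,
[-1, 0.009, 0.0, 0.0, 0.0, -0.005, 0.0] ,
[-1, 0.01, 0.0, 0.0, 0.0, -0.004, 0.0] ,
[-1, 0.009, 0.0, 0.0, 0.0, -0.005, 0.0] ,
[-1, 0.01, 0.0, 0.0, -0.001, -0.005, 0.0] ,
end [472.1 192.4 281.4] [179.9  32.  174.7]
```

View pics/5.png

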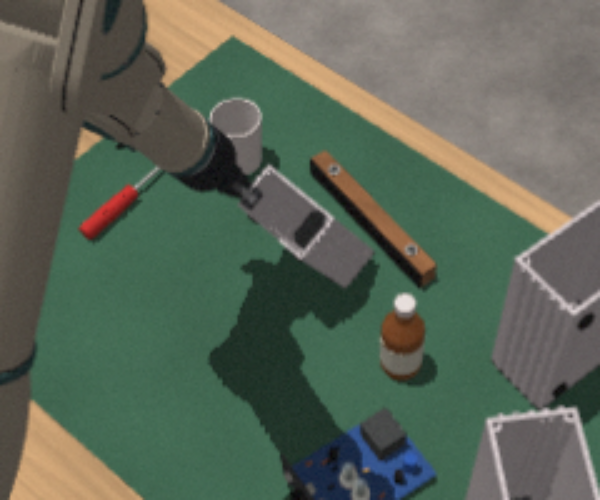

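The side picture shows the case leaning with its rim at (265,170)-(330,215) held in the fingers at (250,190). The bottom edge is on the mat in front of the stop. I continue.

Emit:
jog_arm:
  steps:
    - [-1,0.011,0,-0.001,0,-0.004,0]
    - [-1,0.01,0,0,0,-0.005,0]
    - [-1,0.009,0,0,0,-0.005,0]
    - [-1,0.009,0,-0.001,0,-0.005,0]
    - [-1,0.01,0,0,0,-0.004,0]
    - [-1,0.009,0,0,0,-0.005,0]
    - [-1,0.01,0,0,0,-0.005,0]
    - [-1,0.009,0,0,0,-0.005,0]
    - [-1,0.009,0,0,0,-0.005,0]
    - [-1,0.01,0,0,0,-0.004,0]

```text
clock: 9.18
eef_pos: [480.0, 192.3, 286.3]
tool_rot: [3.139, 0.539, 3.051]
force: [-1.1, 0.3, 3.8]
width: 1.7
gripper_force: 60.5
```

```bash
python3 mv.py 37.8 31 50 33 10
```

```text
9.18 [480.  192.3 286.3] [179.9  30.9 174.8] F [-1.1  0.3  3.8] w 1.7 60.45736312866211 q [-0.17  0.64 -0.53  2.21  1.77  0.63 -0.71]
[-1, 0.008, -0.001, 0.0, 0.001, -0.003, 0.001] ,
[-1, 0.008, 0.0, 0.0, 0.0, -0.002, 0.0] ,
[-1, 0.008, 0.0, 0.0, 0.0, -0.001, 0.0] ,
[-1, 0.008, 0.0, 0.001, 0.0, -0.002, 0.0] ,
[-1, 0.008, 0.0, 0.0, 0.0, -0.002, 0.0] ,
[-1, 0.009, 0.0, 0.001, 0.0, -0.002, 0.0] ,
[-1, 0.008, 0.0, 0.001, 0.0, -0.001, 0.0] ,
[-1, 0.008, 0.0, 0.001, 0.0, -0.002, 0.0] ,
[-1, 0.008, 0.0, 0.001, 0.0, -0.002, 0.0] ,
[-1, 0.008, 0.0, 0.001, 0.0, -0.001, 0.0] ,
end [447.3 194.8 262.4] [179.9  32.9 174.7]
```

Emit:
jog_arm:
  steps:
    - [-1,0.008,0,0,0,-0.003,0]
    - [-1,0.008,0,0,0,-0.002,0]
    - [-1,0.008,0,0,0,-0.001,0]
    - [-1,0.008,0,0.001,0,-0.002,0]
    - [-1,0.008,0,0,0,-0.002,0]
    - [-1,0.009,0,0.001,0,-0.002,0]
    - [-1,0.008,0,0.001,0,-0.001,0]
    - [-1,0.008,0,0.001,0,-0.002,0]
    - [-1,0.008,0,0.001,0,-0.002,0]
    - [-1,0.008,0,0.001,0,-0.001,0]

```text
clock: 10.42
eef_pos: [446.5, 195.1, 261.5]
tool_rot: [3.139, 0.572, 3.051]
force: [-1.7, 0.6, 4.5]
width: 1.8
gripper_force: 60.4
```

```bash
python3 mv.py 50 33 62 34 10
```

```text
10.43 [446.5 195.1 261.5] [179.9  32.8 174.8] F [-1.7  0.6  4.5] w 1.8 60.43282820018476 q [-0.2   0.7  -0.58  2.3   1.93  0.75 -0.95]
[-1, 0.005, -0.001, 0.001, 0.002, -0.003, 0.001] ,
[-1, 0.007, 0.0, 0.001, 0.0, -0.001, 0.0] ,
[-1, 0.007, 0.0, 0.002, 0.0, -0.001, 0.0] ,
[-1, 0.008, 0.0, 0.002, 0.0, 0.0, 0.0] ,
[-1, 0.007, 0.0, 0.001, 0.0, -0.001, 0.0] ,
[-1, 0.007, 0.0, 0.002, 0.0, -0.001, 0.0] ,
[-1, 0.007, 0.0, 0.002, 0.0, -0.001, 0.0] ,
[-1, 0.007, 0.0, 0.002, 0.0, -0.001, 0.0] ,
[-1, 0.007, 0.0, 0.003, 0.0, -0.001, 0.0] ,
[-1, 0.007, 0.0, 0.002, 0.0, -0.001, 0.0] ,
end [422.7 196.8 235. ] [-180.    34.   174.7]
```

Emit:
jog_arm:
  steps:
    - [-1,0.006,0,0.001,0,-0.002,0]
    - [-1,0.007,0,0.001,0,-0.001,0]
    - [-1,0.007,0,0.002,0,-0.001,0]
    - [-1,0.008,0,0.002,0,0,0]
    - [-1,0.007,0,0.001,0,-0.001,0]
    - [-1,0.007,0,0.002,0,-0.001,0]
    - [-1,0.007,0,0.002,0,-0.001,0]
    - [-1,0.007,0,0.002,0,-0.001,0]
    - [-1,0.007,0,0.003,0,-0.001,0]
    - [-1,0.007,0,0.002,0,-0.001,0]

```text
clock: 11.68
eef_pos: [422.8, 197.2, 234.8]
tool_rot: [3.14, 0.593, 3.05]
force: [-0.0, 1.0, 3.6]
width: 1.7
gripper_force: 71.1
```

```bash
python3 mv.py 62 34 74 35 10;  python3 -c "
from h import *
b=get_image('side'); p=b['pixels'][100:240,190:370]; q=get_image('scene')['pixels'][120:280,330:480]
im=np.hstack([cv2.resize(p,(400,311)),cv2.resize(q,(292,311))]);cv2.imwrite('pics/6.png',im[...,::-1])
X=cloud(b);np.save('xb.npy',X)"
```

```text
11.68 [422.8 197.2 234.8] [179.9  34.  174.8] F [-0.   1.   3.6] w 1.7 71.07672538455517 q [-0.23  0.77 -0.6   2.37  2.03  0.87 -1.1 ]
[-1, 0.007, -0.001, 0.003, 0.001, -0.001, 0.001] ,
[-1, 0.007, 0.0, 0.002, 0.0, -0.001, 0.0] ,
[-1, 0.007, 0.0, 0.003, 0.0, -0.001, -0.001] ,
[-1, 0.007, 0.0, 0.003, 0.0, -0.001, 0.0] ,
[-1, 0.007, 0.0, 0.003, 0.0, 0.0, 0.0] ,
[-1, 0.006, 0.0, 0.003, 0.0, -0.001, 0.0] ,
[-1, 0.007, 0.0, 0.003, 0.0, -0.001, 0.0] ,
[-1, 0.006, 0.0, 0.004, 0.0, -0.001, 0.0] ,
[-1, 0.007, 0.0, 0.003, 0.0, -0.001, 0.0] ,
[-1, 0.006, 0.0, 0.004, 0.0, -0.001, 0.0] ,
end [403.9 198.5 203.1] [180.   35.  174.8]
```

View pics/6.png

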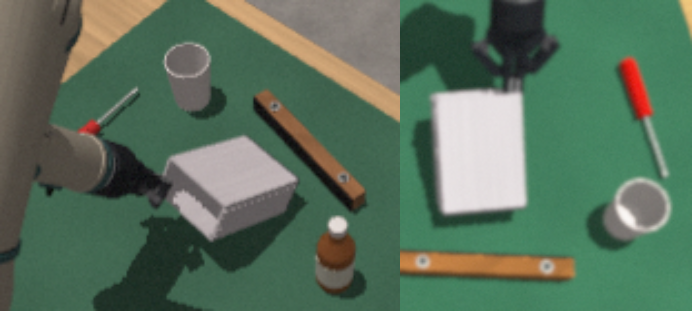

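The left part shows the case about two thirds down, upper face at (230,165), held at its mouth corner (165,185). The right part shows it clear of the stop, with the driver and cup untouched. I check the lean from the depth.

```bash
cat > lean.py <<'E'
from geo import *
def lean(im,zmin=60):
    X=cloud(im); q=X[np.isfinite(X[...,0])]
    u=(q-edge)@e; v=(q-edge)@fy
    m=(abs(v)<45)&(u>-160)&(u<70)&(q[:,2]>zmin)
    A=np.c_[u[m],q[m][:,2],v[m]]
    rng=np.random.default_rng(0);best=None
    for _ in range(300):
        s=A[rng.choice(len(A),3,False)]; n=np.cross(s[1]-s[0],s[2]-s[0])
        if np.linalg.norm(n)<1:continue
        n/=np.linalg.norm(n); k=abs((A-s[0])@n)<2.5
        if best is None or k.sum()>best.sum():best=k
    B=A[best]; c=B.mean(0);n=np.linalg.svd(B-c)[2][2]; n*=np.sign(n[1])
    print("N",len(B),"lean",np.degrees(np.arctan2(n[1],n[0])).round(1),"n",n.round(3),"umin/max",B.min(0).round(),B.max(0).round(),"dist from edge",(n@(c-[0,3,0])).round(1))
E
python3 -c "
from lean import *
for c in('scene','side'): lean(get_image(c))"
```

```text
N 1413 lean 60.2 n [ 0.497  0.868 -0.003] umin/max [-115.   60.  -45.] [ 33. 146.  45.] dist from edge 66.0
N 678 lean 60.3 n [ 0.495  0.869 -0.002] umin/max [-118.   60.  -45.] [ 30. 147.  45.] dist from edge 64.4
```

Lean is 60.3° with the pivot edge in place. I continue.

Emit:
jog_arm:
  steps:
    - [-1,0.007,0,0.003,0,-0.001,0]
    - [-1,0.007,0,0.002,0,-0.001,0]
    - [-1,0.007,0,0.003,0,-0.001,0]
    - [-1,0.007,0,0.003,0,-0.001,0]
    - [-1,0.007,0,0.003,0,0,0]
    - [-1,0.006,0,0.003,0,-0.001,0]
    - [-1,0.007,0,0.003,0,-0.001,0]
    - [-1,0.006,0,0.004,0,-0.001,0]
    - [-1,0.007,0,0.003,0,-0.001,0]
    - [-1,0.006,0,0.004,0,-0.001,0]

```text
clock: 13.12
eef_pos: [403.8, 198.9, 203.0]
tool_rot: [3.14, 0.61, 3.05]
force: [-2.2, 1.3, 4.8]
width: 1.9
gripper_force: 74.5
```

```bash
python3 mv.py 74 35 84 35 10;  python3 -c "
from lean import *
for c in('scene','side'): lean(get_image(c),50)"
```

```text
13.12 [403.8 198.9 203. ] [179.9  35.  174.8] F [-2.2  1.3  4.8] w 1.9 74.5226357365027 q [-0.27  0.87 -0.61  2.42  2.11  1.   -1.24]
[-1, 0.005, 0.0, 0.003, 0.001, 0.0, 0.0] ,
[-1, 0.005, 0.0, 0.003, 0.0, 0.0, 0.0] ,
[-1, 0.004, 0.0, 0.003, 0.0, 0.0, 0.0] ,
[-1, 0.005, 0.0, 0.004, 0.0, 0.0, 0.0] ,
[-1, 0.004, 0.0, 0.003, 0.0, 0.0, 0.0] ,
[-1, 0.005, 0.0, 0.004, 0.0, 0.0, 0.0] ,
[-1, 0.004, 0.0, 0.003, 0.0, 0.0, 0.0] ,
[-1, 0.004, 0.0, 0.003, 0.0, 0.0, 0.0] ,
[-1, 0.004, 0.0, 0.003, 0.0, 0.0, 0.0] ,
[-1, 0.004, 0.0, 0.003, 0.0, 0.0, 0.0] ,
end [395.  199.7 177.3] [-180.    35.   174.8]
N 1385 lean 72.2 n [0.305 0.952 0.001] umin/max [-142.   64.  -45.] [ 21. 119.  45.] dist from edge 66.2
N 799 lean 71.8 n [0.312 0.95  0.008] umin/max [-144.   61.  -45.] [ 20. 120.  45.] dist from edge 63.6
```

```bash
python3 mv.py 74 35 84 32.5 10
```

```text
13.22 [403.7 198.9 202.9] [179.9  34.9 174.8] F [-1.8  1.9  3.3] w 1.2 74.4164945371449 q [-0.27  0.87 -0.61  2.42  2.11  1.   -1.24]
[-1, 0.003, 0.0, 0.003, 0.001, 0.002, 0.001] ,
[-1, 0.003, 0.0, 0.003, 0.0, 0.002, 0.0] ,
[-1, 0.004, 0.0, 0.003, 0.0, 0.002, 0.0] ,
[-1, 0.003, 0.0, 0.004, 0.0, 0.002, 0.0] ,
[-1, 0.003, 0.0, 0.003, 0.0, 0.002, 0.0] ,
[-1, 0.003, 0.0, 0.004, 0.0, 0.003, 0.0] ,
[-1, 0.002, 0.0, 0.003, 0.0, 0.002, 0.0] ,
[-1, 0.003, 0.0, 0.003, 0.0, 0.002, 0.0] ,
[-1, 0.002, 0.0, 0.003, 0.0, 0.002, 0.0] ,
[-1, 0.002, 0.0, 0.004, 0.0, 0.002, 0.0] ,
end [401.3 199.1 181.4] [179.9  32.5 174.7]
```

Emit:
jog_arm:
  steps:
    - [-1,0.003,0,0.003,0,0.002,0]
    - [-1,0.003,0,0.003,0,0.002,0]
    - [-1,0.004,0,0.003,0,0.002,0]
    - [-1,0.003,0,0.004,0,0.002,0]
    - [-1,0.003,0,0.003,0,0.002,0]
    - [-1,0.003,0,0.004,0,0.003,0]
    - [-1,0.002,0,0.003,0,0.002,0]
    - [-1,0.003,0,0.003,0,0.002,0]
    - [-1,0.002,0,0.003,0,0.002,0]
    - [-1,0.002,0,0.004,0,0.002,0]

```text
clock: 14.48
eef_pos: [401.1, 199.3, 181.6]
tool_rot: [3.139, 0.567, 3.051]
force: [-7.4, 2.5, 7.4]
width: 1.8
gripper_force: 81.4
```

```bash
python3 mv.py 84 32.5 90 31.5 8;  python3 -c "
from lean import *
for c in('scene','side'): lean(get_image(c),50)"
```

```text
14.47 [401.1 199.3 181.6] [179.9  32.5 174.8] F [-7.4  2.5  7.4] w 1.8 81.41642447328195 q [-0.26  0.92 -0.61  2.41  2.13  0.99 -1.24]
[-1, 0.002, -0.001, 0.003, 0.002, 0.001, 0.001] ,
[-1, 0.002, 0.0, 0.002, 0.0, 0.001, 0.0] ,
[-1, 0.002, 0.0, 0.003, 0.0, 0.001, 0.0] ,
[-1, 0.002, 0.0, 0.003, 0.0, 0.001, 0.0] ,
[-1, 0.002, 0.0, 0.002, 0.0, 0.001, 0.0] ,
[-1, 0.001, 0.0, 0.003, 0.0, 0.001, 0.0] ,
[-1, 0.002, 0.0, 0.003, 0.0, 0.002, 0.0] ,
[-1, 0.002, 0.0, 0.003, 0.0, 0.001, 0.0] ,
end [400.6 198.8 168.3] [-180.    31.5  174.7]
N 1301 lean 81.8 n [0.143 0.99  0.011] umin/max [-159.   68.  -45.] [10. 96. 45.] dist from edge 67.2
N 834 lean 81.7 n [ 0.145  0.989 -0.001] umin/max [-159.   65.  -45.] [10. 93. 45.] dist from edge 65.0
```

Emit:
jog_arm:
  steps:
    - [-1,0.003,0,0.002,0,0.001,0]
    - [-1,0.003,0,0.002,0,0.001,0]
    - [-1,0.002,0,0.003,0,0.001,0]
    - [-1,0.002,0,0.003,0,0.001,0]
    - [-1,0.002,0,0.002,0,0.001,0]
    - [-1,0.002,0,0.003,0,0.001,0]
    - [-1,0.002,0,0.003,0,0.001,0]
    - [-1,0.002,0,0.003,0,0.001,0]

```text
clock: 15.58
eef_pos: [399.4, 199.4, 167.9]
tool_rot: [3.139, 0.552, 3.05]
force: [-4.8, 2.4, 4.3]
width: 1.5
gripper_force: 85.8
```

```bash
python3 -c "
from lean import *
st()
for c in('scene','side'): lean(get_image(c),50)"
```

```text
15.57 [399.4 199.4 167.9] [179.9  31.6 174.8] F [-4.8  2.4  4.3] w 1.5 85.76821116032079 q [-0.26  0.95 -0.61  2.41  2.15  1.   -1.26]
N 1250 lean 87.5 n [ 0.044  0.999 -0.005] umin/max [-160.   69.  -45.] [ 4. 82. 45.] dist from edge 69.2
N 833 lean 87.7 n [ 0.04   0.999 -0.006] umin/max [-160.   68.  -45.] [ 2. 79. 45.] dist from edge 67.2
```

Emit:
jog_arm:
  steps:
    - [-1,0.001,0,0.002,0,0,0]
    - [-1,0.001,0,0.002,0,0,0]
    - [-1,0.001,0,0.002,0,0,0]
    - [-1,0.001,0,0.002,0,0,0]
    - [-1,0,0,0,0,0,0]

```text
clock: 16.3
eef_pos: [399.7, 199.3, 163.4]
tool_rot: [3.14, 0.551, 3.051]
force: [-3.9, 2.5, 4.5]
width: 1.8
gripper_force: 87.4
```

```bash
python3 -c "
from lean import *
st()
for c in('scene','side'): lean(get_image(c),50)"
```

```text
16.3 [399.7 199.3 163.4] [179.9  31.6 174.8] F [-3.9  2.5  4.5] w 1.8 87.35130302142352 q [-0.26  0.96 -0.61  2.41  2.15  1.01 -1.26]
N 1227 lean 89.2 n [0.014 1.    0.003] umin/max [-160.   70.  -45.] [ 3. 77. 45.] dist from edge 69.5
N 773 lean 89.0 n [0.018 1.    0.008] umin/max [-160.   67.  -45.] [ 2. 75. 45.] dist from edge 67.0
```

Emit:
jog_arm:
  steps:
    - [-1,0.001,0,0.002,0,0,0]
    - [-1,0.001,0,0.002,0,0,0]
    - [-1,0,0,0,0,0,0]

```text
clock: 16.77
eef_pos: [399.6, 199.2, 161.8]
tool_rot: [3.14, 0.552, 3.051]
force: [-7.0, 1.4, 11.6]
width: 1.6
gripper_force: 89.5
```

Emit:
jog_arm:
  steps:
    - [-1,0.001,0,0.002,0,0,0]
    - [-1,0,0,0,0,0,0]

```text
clock: 17.02
eef_pos: [399.4, 199.2, 161.6]
tool_rot: [3.14, 0.554, 3.052]
force: [-11.4, 1.1, 21.3]
width: 1.5
gripper_force: 91.1
```

```bash
python3 -c "
from lean import *
st()
for c in('scene','side'): lean(get_image(c),50)"
```

```text
17.02 [399.4 199.2 161.6] [179.9  31.7 174.9] F [-11.4   1.1  21.3] w 1.5 91.1199109442532 q [-0.26  0.97 -0.61  2.41  2.16  1.02 -1.27]
N 1202 lean 90.2 n [-0.003  1.     0.01 ] umin/max [-160.   70.  -45.] [ 2. 76. 45.] dist from edge 70.2
N 787 lean 89.9 n [ 0.001  1.    -0.004] umin/max [-160.   69.  -45.] [ 1. 74. 45.] dist from edge 68.4
```

Landed flat, with lean 90° and the feet loaded. I relieve the press, open the fingers and back out of the mouth.

Emit:
jog_arm:
  steps:
    - [-1,-0.001,0,-0.002,0,0,0]
    - [-1,-0.001,0,-0.001,0,0,0]
    - [-0.9,0,0,0,0,0,0]
    - [-0.7,0,0,0,0,0,0]
    - [-0.5,0,0,0,0,0,0]
    - [-0.5,0,0,0,0,0,0]

```text
clock: 17.88
eef_pos: [401.0, 199.3, 162.1]
tool_rot: [3.139, 0.554, 3.049]
force: [1.0, 2.9, 2.8]
width: 21.5
gripper_force: 1.6
```

Emit:
jog_arm:
  steps:
    - [-0.5,0.01,0,-0.006,0,0,0]
    - [-0.5,0.017,0,-0.01,0,0,0]
    - [-0.5,0.017,0,-0.01,0,0,0]
    - [-0.5,0.01,0,-0.03,0,0,0]
    - [-0.5,0,0,-0.06,0,0,0]
    - [-0.5,0,0,-0.06,0,0,0]

```text
clock: 18.62
eef_pos: [348.3, 218.3, 215.3]
tool_rot: [-3.128, 0.535, 3.049]
force: [2.4, -3.2, 7.6]
width: 21.3
gripper_force: 0.0
```

```bash
python3 -c "
from lean import *
st()
s=get_image('scene');b=get_image('side')
im=np.hstack([cv2.resize(b['pixels'][100:240,190:370],(400,311)),cv2.resize(s['pixels'][120:280,330:480],(292,311))]);cv2.imwrite('pics/7.png',im[...,::-1])
for i in(s,b):
  lean(i,50); X=cloud(i)
  m=np.isfinite(X[...,0])&(X[...,2]>64)&(X[...,2]<82)&(X[...,0]>440)&(X[...,0]<700)&(X[...,1]>50)&(X[...,1]<215)
  q=X[m][:,:2].astype(np.float32);print(cv2.minAreaRect(q))
"
```

```text
18.62 [348.3 218.3 215.3] [-179.2   30.6  174.7] F [ 2.4 -3.2  7.6] w 21.3 0.0 q [-0.07  1.12 -1.25  2.47  1.8   1.49 -1.06]
N 1223 lean 90.0 n [-0.001  1.    -0.01 ] umin/max [-160.   70.  -45.] [ 3. 77. 45.] dist from edge 70.4
((541.56982421875, 129.04620361328125), (125.32037353515625, 212.97227478027344), 84.31260681152344)
N 786 lean 89.6 n [ 0.008  1.    -0.011] umin/max [-160.   68.  -45.] [ 1. 74. 45.] dist from edge 67.5
((559.4974365234375, 124.11666107177734), (125.52462768554688, 172.33253479003906), 83.81912994384766)
```

View pics/7.png

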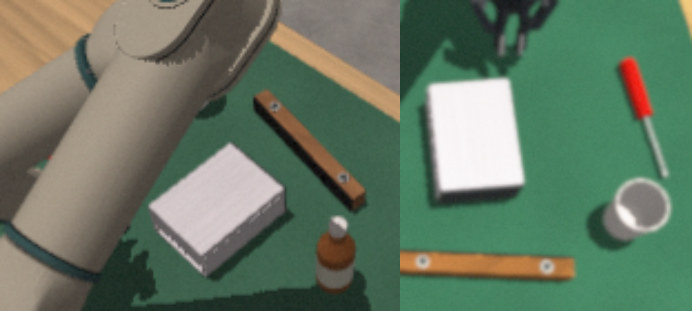

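The case now lies on its feet (left picture, at (215,215)), square-sided and clear of the stop. The bystanders haven't moved. I set up an open-finger push on the mouth rim along the stop's normal.

```bash
python3 -c "
from geo import *
rows([(np.array([425,165,300.]),Rt(0,1,-13),9)],g=0.3)"
```

```text
18.73 [348.6 219.2 217.9] [-179.4   31.1  174.8] F [0.5 0.4 0.3] w 20.9 0.0 q [-0.07  1.11 -1.25  2.47  1.8   1.49 -1.06]
[0.3, -0.025, -0.011, -0.006, 0.001, 0.03, 0.007] ,
[0.3, -0.025, -0.01, -0.008, 0.002, 0.03, 0.007] ,
[0.3, -0.024, -0.01, -0.009, 0.001, 0.03, 0.007] ,
[0.3, -0.024, -0.009, -0.011, 0.001, 0.03, 0.007] ,
[0.3, -0.023, -0.009, -0.012, 0.002, 0.03, 0.007] ,
[0.3, -0.022, -0.009, -0.013, 0.001, 0.03, 0.007] ,
[0.3, -0.022, -0.009, -0.014, 0.002, 0.03, 0.008] ,
[0.3, -0.021, -0.008, -0.016, 0.001, 0.03, 0.007] ,
[0.3, -0.02, -0.009, -0.017, 0.002, 0.031, 0.008] ,
end [424.8 164.8 299.9] [-180.   -0.  167.]
```

Emit:
jog_arm:
  steps:
    - [0.3,-0.025,-0.011,-0.006,0.001,0.03,0.007]
    - [0.3,-0.025,-0.01,-0.008,0.002,0.03,0.007]
    - [0.3,-0.024,-0.01,-0.009,0.001,0.03,0.007]
    - [0.3,-0.024,-0.009,-0.011,0.001,0.03,0.007]
    - [0.3,-0.023,-0.009,-0.012,0.002,0.03,0.007]
    - [0.3,-0.022,-0.009,-0.013,0.001,0.03,0.007]
    - [1,-0.022,-0.009,-0.014,0.002,0.03,0.008]
    - [1,-0.021,-0.008,-0.016,0.001,0.03,0.007]
    - [1,-0.02,-0.009,-0.017,0.002,0.03,0.008]

```text
clock: 19.85
eef_pos: [424.6, 165.6, 300.7]
tool_rot: [3.141, 0.002, 2.917]
force: [-0.3, 0.0, -1.2]
width: 85.7
gripper_force: 0.0
```

```bash
python3 -c "
from geo import *
rows([(np.array([439.7,151.7,270.]),Rt(0,1,-13),4),(np.array([439.7,151.7,207.]),Rt(0,1,-13),3)],g=1)
for n in('scene','wrist'):
  i=get_image(n)
  X=cloud(i);hsv=cv2.cvtColor(i['pixels'],cv2.COLOR_RGB2HSV)
  m=np.isfinite(X[...,0])&(X[...,2]>31)&(X[...,2]<46)&(X[...,0]>690)&(X[...,0]<800)&(X[...,1]>-60)&(X[...,1]<260)&(hsv[...,1]>100)
  q=X[m][:,:2].astype(np.float32)
  if len(q):print('stop',len(q),cv2.minAreaRect(q))
  m=np.isfinite(X[...,0])&(X[...,2]>64)&(X[...,2]<82)&(X[...,0]>462)&(X[...,0]<700)&(X[...,1]>50)&(X[...,1]<215)
  q=X[m][:,:2].astype(np.float32)
  if len(q):print('case',len(q),cv2.minAreaRect(q))
"
```

```text
19.85 [424.6 165.6 300.7] [1.799e+02 1.000e-01 1.672e+02] F [-0.3  0.  -1.2] w 85.7 0.0 q [ 0.31  0.85 -1.22  2.13  1.03  0.97 -0.16]
[1, -0.009, -0.005, 0.015, 0.0, 0.0, 0.0] ,
[1, -0.009, -0.005, 0.015, 0.0, 0.0, 0.0] ,
[1, -0.009, -0.005, 0.016, 0.0, 0.0, 0.001] ,
[1, -0.009, -0.005, 0.015, 0.001, 0.001, 0.0] ,
[1, 0.0, 0.0, 0.042, 0.0, 0.0, 0.0] ,
[1, 0.0, 0.0, 0.042, 0.0, 0.0, 0.0] ,
[1, 0.0, 0.0, 0.042, 0.0, 0.0, 0.0] ,
end [439.9 151.8 207.2] [-179.9   -0.   167. ]
stop 808 ((747.928466796875, 104.03941345214844), (258.1330261230469, 29.595006942749023), 77.28218841552734)
case 2377 ((561.1172485351562, 127.00634765625), (124.79425048828125, 172.2396240234375), 84.55985260009766)
case 8852 ((517.2926025390625, 131.0782928466797), (123.6948471069336, 84.1862564086914), 83.1315689086914)
```

Emit:
jog_arm:
  steps:
    - [1,-0.009,-0.005,0.015,0,0,0]
    - [1,-0.009,-0.005,0.015,0,0,0]
    - [1,-0.009,-0.005,0.016,0,0,0]
    - [1,-0.009,-0.005,0.015,0,0,0]
    - [1,0,0,0.042,0,0,0]
    - [1,0,0,0.042,0,0,0]
    - [1,0,0,0.042,0,0,0]

```text
clock: 20.82
eef_pos: [440.8, 151.8, 205.9]
tool_rot: [3.14, 0.003, 2.915]
force: [1.0, -0.1, 1.6]
width: 85.3
gripper_force: 0.0
```

Emit:
jog_arm:
  steps:
    - [1,-0.014,0,0,0,0,0]
    - [1,-0.014,0,0,0,0,0]
    - [1,-0.01,0,0,0,0,0]
    - [1,-0.01,0,0,0,0,0]
    - [1,-0.01,0,0,0,0,0]
    - [1,-0.01,0,0,0,0,0]
    - [1,-0.01,0,0,0,0,0]

```text
clock: 21.7
eef_pos: [478.8, 143.4, 207.3]
tool_rot: [3.139, 0.003, 2.916]
force: [-3.6, 2.8, 3.2]
width: 85.7
gripper_force: 2.1
```

```bash
cat > look.py <<'E'
from lean import *
import sys
st()
nn=er(-12.8)
face=np.array([747.8,104,0])-15*nn
for n in('scene','side'):
  i=get_image(n);X=cloud(i)
  q=X[np.isfinite(X[...,0])&(X[...,2]>66)&(X[...,2]<82)&(X[...,0]>462)&(X[...,0]<760)&(X[...,1]>40)&(X[...,1]<225)]
  # drop gripper: keep plane
  q=q[abs(q[:,2]-np.median(q[:,2]))<4]; d=(q-face)@nn; t=(q-face)@er(77.2)
  r=cv2.minAreaRect(q[:,:2].astype(np.float32)); print(n,np.round(r[0],1),np.round(r[1],1),round(r[2],1),"dmax/min",d.max().round(1),d.min().round(1),"front d by t",[ (int(a),round(np.percentile(d[(t>a)&(t<a+25)],99),1)) for a in(-70,-40,-10,20,45) if ((t>a)&(t<a+25)).sum()>20])
  if len(sys.argv)>1 and n=='scene': save(i,sys.argv[1],(300,120,500,280),3)
E
python3 look.py 8.png
```

```text
21.7 [478.8 143.4 207.3] [179.9   0.2 167.1] F [-3.6  2.8  3.2] w 85.7 2.1494346549297916 q [ 0.29  1.02 -1.07  2.06  1.23  0.91 -0.16]
scene [572.8 118.7] [123.9 182.1] 79.0 dmax/min -66.1 -250.8 front d by t [(-70, np.float64(-69.8)), (-40, np.float64(-71.2)), (-10, np.float64(-72.6)), (20, np.float64(-74.1))]
  return _methods._mean(a, axis=axis, dtype=dtype,
  ret = ret.dtype.type(ret / rcount)
Traceback (most recent call last):
  File "look.py", line 11, in <module>
    r=cv2.minAreaRect(q[:,:2].astype(np.float32)); print(n,np.round(r[0],1),np.round(r[1],1),round(r[2],1),"dmax/min",d.max().round(1),d.min().round(1),"front d by t",[ (int(a),round(np.percentile(d[(t>a)&(t<a+25)],99),1)) for a in(-70,-40,-10,20,45) if ((t>a)&(t<a+25)).sum()>20])
                                                                                                                      ~~~~~^^
ValueError: zero-size array to reduction operation maximum which has no identity
```

View pics/8.png

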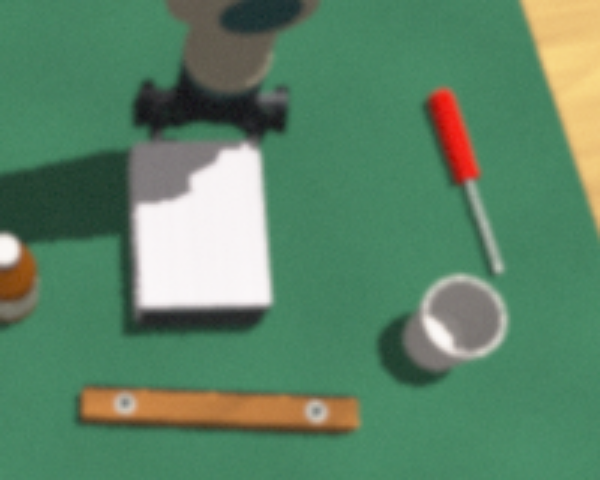

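The fingers push the near rim at (150,135) and (260,135). The case is turning square and has about 70 mm to go to the stop. I push on.

Emit:
jog_arm:
  steps:
    - [1,-0.01,0,0,0,0,0]
    - [1,-0.012,0,0,0,0,0]
    - [1,-0.012,0,0,0,0,0]
    - [1,-0.012,0,0,0,0,0]
    - [1,-0.012,0,0,0,0,0]
    - [1,-0.012,0,0,0,0,0]
    - [1,-0.012,0,0,0,0,0]
    - [1,-0.012,0,0,0,0,0]
    - [1,-0.012,0,0,0,0,0]

```text
clock: 22.92
eef_pos: [530.9, 130.9, 207.1]
tool_rot: [3.14, 0.003, 2.915]
force: [-2.7, -0.1, -0.6]
width: 85.4
gripper_force: 1.3
```

```bash
sed -i "s/  q=q\[abs/  if len(q)<50: continue\n  q=q[abs/" look.py; python3 look.py
```

```text
22.93 [530.9 130.9 207.1] [179.9   0.2 167. ] F [-2.7 -0.1 -0.6] w 85.4 1.2838847205421189 q [ 0.33  1.05 -1.07  1.93  1.18  0.97 -0.01]
scene [621.  103.7] [124.3 177.4] 76.7 dmax/min -19.9 -197.8 front d by t [(-70, np.float64(-21.5)), (-40, np.float64(-22.2)), (-10, np.float64(-21.3)), (20, np.float64(-22.4))]
```

Emit:
jog_arm:
  steps:
    - [1,-0.008,0,0,0,0,0]
    - [1,-0.008,0,0,0,0,0]
    - [1,-0.008,0,0,0,0,0]
    - [1,-0.006,0,0,0,0,0]
    - [1,-0.004,0,0,0,0,0]
    - [1,0,0,0,0,0,0]

```text
clock: 23.78
eef_pos: [547.2, 127.4, 207.3]
tool_rot: [3.14, 0.003, 2.915]
force: [-1.3, 0.7, 0.2]
width: 85.6
gripper_force: 1.1
```

Emit:
jog_arm:
  steps:
    - [1,-0.004,0,0,0,0,0]
    - [1,-0.003,0,0,0,0,0]

```text
clock: 24.02
eef_pos: [550.2, 126.7, 207.3]
tool_rot: [3.14, 0.002, 2.916]
force: [-7.2, 1.5, 1.7]
width: 85.5
gripper_force: 3.5
```

Emit:
jog_arm:
  steps:
    - [1,-0.002,0,0,0,0,0]
    - [1,-0.002,0,0,0,0,0]

```text
clock: 24.28
eef_pos: [550.7, 126.7, 207.3]
tool_rot: [3.14, -0.001, 2.916]
force: [-9.9, 1.7, 3.9]
width: 85.4
gripper_force: 4.9
```

Emit:
jog_arm:
  steps:
    - [1,-0.003,0,0,0,0,0]
    - [1,0,0,0,0,0,0]
    - [1,0,0,0,0,0,0]

```text
clock: 24.65
eef_pos: [551.1, 126.7, 207.2]
tool_rot: [3.141, -0.003, 2.917]
force: [-11.3, 1.7, 5.3]
width: 85.5
gripper_force: 5.9
```

```bash
python3 look.py 9.png
```

```text
24.65 [551.1 126.7 207.2] [179.9  -0.2 167.1] F [-11.3   1.7   5.3] w 85.5 5.8726586401462555 q [ 0.33  1.07 -1.07  1.88  1.16  0.99  0.06]
scene [640.9  98.1] [121.6 175.2] 77.0 dmax/min -0.3 -175.7 front d by t [(-70, np.float64(-1.7)), (-40, np.float64(-2.9)), (-10, np.float64(-1.2)), (20, np.float64(-1.9))]
```

View pics/9.png

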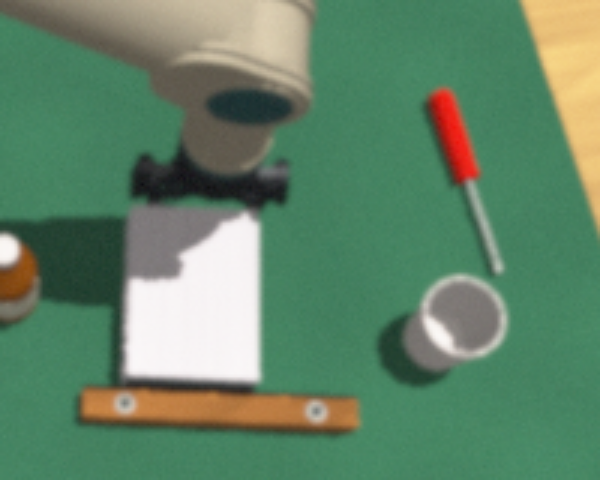

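The case's rear edge (125-255,383) sits along the stop's face at (220,390), square with it. Force built up to 11 N without motion, so it is seated. I back off straight and rise.

Emit:
jog_arm:
  steps:
    - [1,0.005,0,0,0,0,0]
    - [1,0.01,0,0,0,0,0]
    - [1,0.03,0,0,0,0,0]
    - [1,0.04,0,0,0,0,0]
    - [1,0.02,0,-0.06,0,0,0]
    - [1,0,0,-0.1,0,0,0]
    - [1,0,0,-0.1,0,0,0]
    - [1,0,0,0,0,0,0]

```text
clock: 25.75
eef_pos: [503.7, 138.5, 341.0]
tool_rot: [3.136, 0.011, 2.915]
force: [0.3, -0.2, -0.7]
width: 85.3
gripper_force: 0.0
```

```bash
python3 look.py; python3 -c "
from lean import *
w=get_image('wrist');s=get_image('side')
p=np.vstack([cv2.resize(w['pixels'],None,fx=.75,fy=.75),cv2.resize(s['pixels'][90:240,200:440],(480,300))]);cv2.imwrite('pics/10.png',p[...,::-1])"
```

```text
25.75 [503.7 138.5 341. ] [179.7   0.7 167. ] F [ 0.3 -0.2 -0.7] w 85.3 0.0 q [ 0.39  0.83 -1.2   1.93  0.92  1.06  0.12]
scene [642.3  96.7] [118.8 172.2] 77.2 dmax/min -0.1 -172.3 front d by t [(-70, np.float64(-1.7)), (-40, np.float64(-2.4)), (-10, np.float64(-1.6)), (20, np.float64(-2.1))]
side [569.6  61.2] [23.7 45.4] 76.7 dmax/min -126.6 -172.1 front d by t []
```

View pics/10.png

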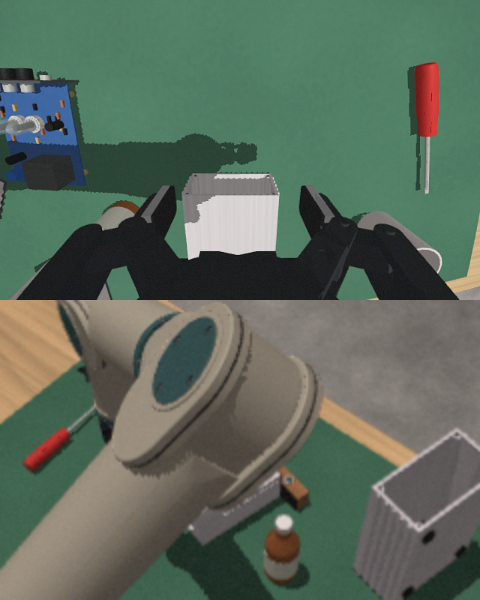

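The wrist view shows the case lying with its mouth at (230,185) toward the robot, and the gripper is clear of it. The case's yaw of 77.2° matches the stop's. I hand in.

```bash
python3 -c "
from cell import *
print(finish_job())"
```

```text
the job is handed in; nothing more can be done
None
```

I tipped the smallest case onto its feet, easing it down in the fingertips all the way, then pushed it square and flush against the stop. The arm is clear, and I handed the job in at about 26 s; no result came back.

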